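Put the syringes away in order of size

ROBOT

A 7-joint arm with a two-finger parallel gripper is mounted at the origin on a cart in front of the work surface, level with it; the furniture and walls round the work are solid. World frame = base frame: x ahead of the robot, y to its left, z up, the work surface at z = 0. Lengths are in m, angles in degrees, forces in N, time in s.
With the tool pointing down it reaches from about 0.4 to 0.875 m from the base axis. Payload 6.5 kg.
Tool frame: the origin (TCP) lies between the finger pads; the fingertips stand 14 mm ahead of it and the grasp point (between the pads) lies 5 mm behind it; z points along the fingers, y is the line along which they close (so a half turn about z gives the same grasp; the last joint's range is limited). The gripper opens to 85 mm and grips with 20 to 120 N. Pads are 22 mm wide; open, the fingers measure 114 mm over their backs; the gripper's body (76 mm by 85 mm) begins 54 mm behind the grasp point. The pads swing forward as they close: fully open they stand 13 mm farther back than shut.
Start: joints at [70.978, 30.733, -0.252, 88.115, 0.149, 61.152, -4.079], TCP at [0.171, -0.627, 0.245] pointing down, gripper open.
Joint ranges: [-154.64, 154.64], [-21.42, 123.67], [-72.66, 72.17], [13.99, 137.28], [-74.86, 254.86], [10.95, 109.41], [-158.01, 158.01]. Speed limits (degrees/s): [136.94, 136.94, 180, 180, 180, 180, 180].

INTERFACE

Orientations are given as [roll, pitch, yaw] about the fixed x, y, z axes, in that order (R = Rz(yaw) Ry(pitch) Rx(roll)).
In Python, from bench import r, jaws, kinematics, optics, sign_off gives the robot as it stands. Calls block until the motion is done:
- r.goto(position, orientation): joint-space move of the TCP to a pose.
- r.move_l(position, velocity=0.15, rotation=None, until_force=None): straight line of the TCP; rotation=None keeps the orientation; velocity is the mean speed in m/s. With until_force (N) it stops when the force on the tool has changed by that much, and returns True; else False.
- r.goto_joints(angles): joint-space move.
- jaws.command_gripper(opening, force=None): finger opening in m; force is the grip in N (None keeps the last); returns when the fingers have stopped.
- r.hold(seconds).
- kinematics.inverse_kinematics(position, orientation): joint angles nearest the present ones, or None.
- r.get_obs(): the state.
- optics.get_image(name): name is "scene" or "side" or "wrist"; returns (picture, depth): 480x640x3 uint8, red, green, blue; 480x640 float32, m along the optical axis (not along the pixel's ray), 0 where there is no reading.
- optics.calibration(name): a dict with "fx", "fy", "cx", "cy" (pixels), "xyz" and "orientation" of the camera in the world. Camera axes: x right, y down, z forward; pixel columns grow to the right and rows downward; lengths in m; the calibration is good to about 2 mm. A picture is of the moment at which its call begins: read the wrist's pose just before it. calibration takes no time and is no camera call; for the wrist camera it gives the pose at the moment of the call.
A pose or a line that the arm cannot do raises r.MotionError and nothing moves.
- sign_off(): hands the job in; it is judged then, once.
The state is a dict: "time_s": time; "joint_pos": joint angles; "joint_velocities": joint speeds; "joint_efforts": joint torques, N m; "tool_pos": TCP position; "ee_rot": TCP orientation; "ft_force": force on the tool from outside, world axes, zero at the start; "ft_torque": the same for the moment, N m; "width": finger opening in m; "grip_force": force on a finger pad.
Only numpy, scipy, OpenCV 4.12 (cv2) and the standard library are available. Lean on these libraries where they do the work, as an engineer would, in place of code of your own. Each camera call takes 0.05 s, during which the arm holds its last target. There are 200 camera calls.

TASK

The pump run is over: lift the sprung clamp arm of the syringe pump by its black tab until it stays open by itself, leave it open, and take the syringe out from under it. Lay that syringe and the three loose ones in the graded rack in order of size, each barrel resting fully in the notch that fits it (thinnest syringe in the narrowest notch, thickest in the widest) and reaching across both comb plates; the noses may point either way. They are glass, so set them down rather than drop them, and leave the reagent bottle and the bench timer where they are.

Things in the scene. Friction and masses are not known exactly. Their poses are not given: they have to be found in the camera images.
- syringe_a: thinnest of four rigid glass syringes: clear barrel 10 mm thick, 100 mm long, black ticks; hexagonal aluminium collars 18 mm across flats (8 mm long in front, 6 mm behind); steel nose to y = +67, black thumb disc to y = -74 mm. Origin on the axis at mid-barrel, y along the axis to the nose. Lies on the bench, axis 9 mm up.
- syringe_b: second thinnest of four rigid glass syringes: clear barrel 15 mm thick, 100 mm long, black ticks; hexagonal aluminium collars 23 mm across flats (8 mm long in front, 6 mm behind); steel nose to y = +67, black thumb disc to y = -74 mm. Origin on the axis at mid-barrel, y along the axis to the nose. Lies on the bench, axis 11.5 mm up.
- syringe_c: second thickest of four rigid glass syringes: clear barrel 20 mm thick, 100 mm long, black ticks; hexagonal aluminium collars 28 mm across flats (8 mm long in front, 6 mm behind); steel nose to y = +67, black thumb disc to y = -74 mm. Origin on the axis at mid-barrel, y along the axis to the nose. Starts in the pump, axis 84 mm up; bare and free to grip across from y = -37 to +16 mm (best at -10).
- syringe_d: thickest of four rigid glass syringes: clear barrel 27 mm thick, 100 mm long, black ticks; hexagonal aluminium collars 35 mm across flats (8 mm long in front, 6 mm behind); steel nose to y = +67, black thumb disc to y = -74 mm. Origin on the axis at mid-barrel, y along the axis to the nose. Lies on the bench, axis 17.5 mm up.
- rack: grey rack, fixed, any yaw: two comb plates 50 mm high (outer faces y = -37 and 37, inner -31 and 31 mm) on a dark 236 x 94 x 6 base. 90 degree V notches at x = -82.5 (mouth 24 wide, for the 10 mm syringe), -32 (31, for 15), 23.5 (38, for 20), 85 mm (48, for 27), each over a pale bar as wide as its barrel. Syringes lie along y, axis 45 mm up, collars outside. Origin on bench; x to the wide end.
- pump: grey syringe pump, fixed, 116 (x) x 240 (y) mm; deck 52 mm up, drive end and pusher block at -y to 99 mm; display on the front (-x). Origin on the bench under its centre. Held syringe: origin at x -20, y 35, z 84 mm, nose to +y, its nose half in a V cradle under the clamp arm; it lifts straight up. Arm hinge: parallel to y through x 14, y 66, z 88 mm.
- clamp (a joint): clamp arm angle, rad: 0 = resting on the barrel, grows as the arm swings up and back (to pump +x). A spring pulls it shut below the hold-open point at 1.3 rad (about 5 N at the tab when shut), and above that throws it open to the stop at 2.4 rad, where it stays.
- clamp_tab (a point): middle of the black finger tab at the arm tip: 36 mm long, 14 mm wide along the hinge, 10 mm thick. Shut, it is at x -50, y 66, z 101 mm of the pump: 64 mm before and 13 mm above the hinge, 49 mm above the deck. Pinch it by its sides from above (fingers close along pump y) and lead it round the hinge; it turns between the fingers. Moves with the arm.
- bottle_buffer: bystander: clear reagent bottle with blue cap, 63 mm in diameter, 120 mm tall, stands behind the work. Origin under its centre.
- lab_timer: bystander: flat white bench timer, 62 x 68 x 20 mm, lies to the left of the pump. Origin under its centre.

How it is judged (in metres and radians):
On the way, in this order (a step that is already met when the one before it is completed fails the run):
1. the clamp arm stands open by itself past its hold-open point while the syringe still lies in the pump (value of joint clamp above 1.9 rad and contact force between pump and the fingers below 0.1 N and z of syringe_c in the frame of pump between 0.076 and 0.092 m and x of syringe_c in the frame of pump between -0.03 and -0.01 m), for 0.2 s.
2. the syringe is lifted out of the pump (z of syringe_c in the frame of pump above 0.115 m), for 0.1 s.
At the end, for the whole second after the job is handed in: Every syringe rests, released, in its own notch: origin within 8 mm of the notch centre along the row (rack x), within 13 mm of the middle across it (rack y), 40 to 51 mm above the bench, axis within 0.12 rad of the notch direction, either way round. The clamp arm still open, beyond 1.9 rad (x of syringe_a in the frame of rack between -0.0905 and -0.0745 m and y of syringe_a in the frame of rack between -0.013 and 0.013 m and z of syringe_a in the frame of rack between 0.04 and 0.051 m and angle between the y axis of each of syringe_a, syringe_b, syringe_c, syringe_d and the y axis of rack, either way round below 0.12 rad and linear speed of each of syringe_a, syringe_b, syringe_c, syringe_d below 0.02 m/s and contact force between each of syringe_a, syringe_b, syringe_c, syringe_d and the fingers below 0.1 N and x of syringe_b in the frame of rack between -0.04 and -0.024 m and y of syringe_b in the frame of rack between -0.013 and 0.013 m and z of syringe_b in the frame of rack between 0.04 and 0.051 m and x of syringe_c in the frame of rack between 0.0155 and 0.0315 m and y of syringe_c in the frame of rack between -0.013 and 0.013 m and z of syringe_c in the frame of rack between 0.04 and 0.051 m and x of syringe_d in the frame of rack between 0.077 and 0.093 m and y of syringe_d in the frame of rack between -0.013 and 0.013 m and z of syringe_d in the frame of rack between 0.04 and 0.051 m and value of joint clamp above 1.9 rad); the robot touches nothing.
It fails at once if the reagent bottle or the bench timer is moved more than 30 mm or the bottle tipped (distance of any of bottle_buffer, lab_timer from where it was at the start of the episode above 0.03 m or angle between bottle_buffer's own z axis and vertical above 0.4 rad).
It fails at once if a syringe is dropped (falls free of the fingers at more than 0.7 m/s, about 25 mm) ((linear speed of syringe_a above 0.7 m/s and contact force between syringe_a and the fingers below 0.1 N) or (linear speed of syringe_b above 0.7 m/s and contact force between syringe_b and the fingers below 0.1 N) or (linear speed of syringe_c above 0.7 m/s and contact force between syringe_c and the fingers below 0.1 N) or (linear speed of syringe_d above 0.7 m/s and contact force between syringe_d and the fingers below 0.1 N)).
It also fails if it takes over 136 s, if anything falls off the work surface, if the arm or the gripper's body presses on something with over 40 N, if the wrist force passes 120 N, or if a joint passes its speed limit or range.

## Working session

There is one attempt and no reset: what is moved stays moved. The work goes in short steps, each a Python script; the robot and the scene stay as the last script left them, time stands still between calls to the robot, and variables do not carry over. Pictures are saved under pics/ and viewed, at most 14 in all, crops included, and the job is handed in when it is done.

```bash
ls; mkdir -p pics; python3 - <<'E'
from bench import r,jaws,kinematics,optics
import cv2,numpy as np
for n in("scene","side"):
    im,d=optics.get_image(n); c=optics.calibration(n); print(n,c, (d>0).mean())
    cv2.imwrite(f"pics/{n}0.png",im[:,:,::-1]); np.save(f"pics/{n}0.npy",d)
print(r.get_obs())
E
```

```text
pics
scene {'fx': 448.2503693842595, 'fy': 448.2503693842595, 'cx': 318.73023206871227, 'cy': 246.31107737739424, 'xyz': array([0.01589098, 0.42247809, 0.8037591 ]), 'orientation': array([-135.72878934,    0.86172808, -124.23242111])} 0.995830078125
side {'fx': 450.32746161279215, 'fy': 450.32746161279215, 'cx': 326.77649969347345, 'cy': 237.0762988682345, 'xyz': array([ 0.34511667, -0.72553917,  0.47149884]), 'orientation': array([-116.0178524 ,   -1.00872412,  -17.42557515])} 0.9684440104166666
{'time_s': 0.1, 'joint_pos': array([70.97619294, 30.77379186, -0.25408946, 88.16432341,  0.14863355,
       61.14893868, -4.07822735]), 'joint_velocities': array([-0.05527979, -0.11683959,  0.10578035, -0.11299327, -0.10481548,
       -0.00204472, -0.0095554 ]), 'joint_efforts': array([ 4.30303640e-03, -5.84555626e+01,  1.05238918e+00, -2.59775448e+01,
        1.26510867e-02,  4.63382821e-03, -2.01621077e-05]), 'tool_pos': array([ 0.17061122, -0.62666551,  0.24449836]), 'ee_rot': array([-1.79913500e+02,  6.23896828e-03,  1.52358148e+01]), 'ft_force': array([-0.1717767 ,  0.19730774,  0.30072103]), 'ft_torque': array([-0.01305449,  0.01289121,  0.03068814]), 'grip_force': 0.0, 'width': 0.08534048766279782}
```

View pics/scene0.png

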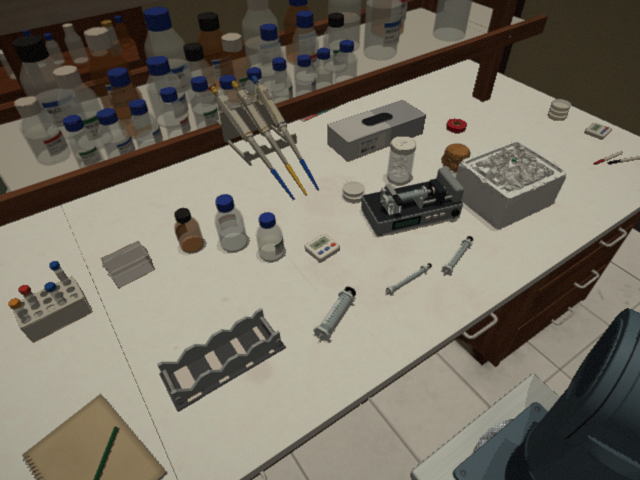

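View pics/side0.png

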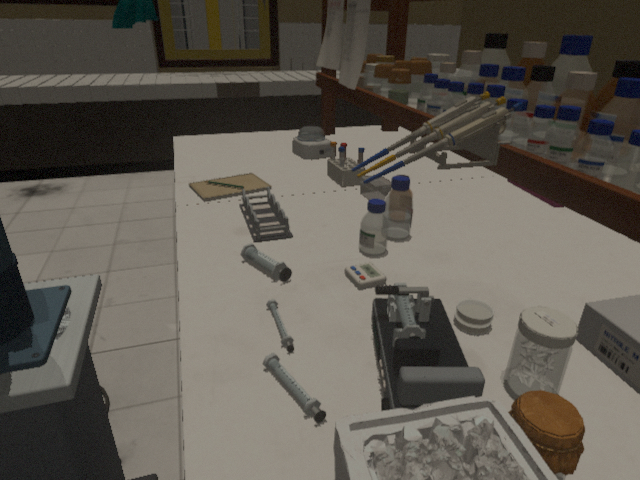

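The scene view shows the rack at (222,355), d at (337,315), a at (409,278), b at (458,253) and the pump at (415,200). I'll get coarse positions from depth, then take wrist views.

```bash
cat > h.py <<'E'
from bench import r,jaws,kinematics,optics,sign_off
import cv2,numpy as np
from scipy.spatial.transform import Rotation as Ro
def ray(c,u,v):
    R=Ro.from_euler('xyz',c['orientation'],degrees=True).as_matrix()
    return np.array(c['xyz']),R@np.array([(u-c['cx'])/c['fx'],(v-c['cy'])/c['fy'],1.])
def plane(c,u,v,z):
    o,d=ray(c,u,v); return o+d*(z-o[2])/d[2]
def cloud(c,d):
    v,u=np.mgrid[:480,:640]; R=Ro.from_euler('xyz',c['orientation'],degrees=True).as_matrix()
    P=np.dstack([(u-c['cx'])/c['fx']*d,(v-c['cy'])/c['fy']*d,d]); return P@R.T+c['xyz']
def project(c,P):
    R=Ro.from_euler('xyz',c['orientation'],degrees=True).as_matrix()
    q=(np.atleast_2d(P)-c['xyz'])@R; return np.c_[c['cx']+c['fx']*q[:,0]/q[:,2],c['cy']+c['fy']*q[:,1]/q[:,2]]
def meet(c1,p1,c2,p2):
    o1,d1=ray(c1,*p1);o2,d2=ray(c2,*p2)
    t=np.linalg.lstsq(np.c_[d1,-d2],o2-o1,rcond=None)[0]
    a,b=o1+t[0]*d1,o2+t[1]*d2; return (a+b)/2,np.linalg.norm(a-b)
E
python3 - <<'E'
from h import *
c=optics.calibration("scene"); P=cloud(c,np.load("pics/scene0.npy"))
for n,u,v in [("rackL",162,370),("rackR",275,315),("rackF",180,405),("rackFR",284,347),("d0",349,292),("d1",322,335),("a0",431,266),("a1",390,291),("b0",471,238),("b1",448,271),("pumpFL",376,233),("pumpFR",462,215),("pumpBL",363,205),("tab",388,208),("timer",322,247),("bottle",270,250),("jar",402,160),("deck",375,205)]:
    print(n,P[v,u].round(3))
cw=optics.calibration("wrist"); o=r.get_obs()
R=Ro.from_euler('xyz',o['ee_rot'],degrees=True).as_matrix(); Rc=Ro.from_euler('xyz',cw['orientation'],degrees=True).as_matrix()
print(cw, R.T@(cw['xyz']-o['tool_pos']),(R.T@Rc).round(3))
E
```

```text
rackL [0.545 0.439 0.031]
rackR [ 0.553  0.187 -0.001]
rackF [0.473 0.437 0.006]
rackFR [0.47  0.214 0.004]
d0 [0.498 0.028 0.021]
d1 [0.443 0.138 0.016]
a0 [ 0.458 -0.185  0.008]
a1 [ 0.452 -0.053  0.014]
b0 [ 0.464 -0.325  0.016]
b1 [ 0.421 -0.203  0.013]
pumpFL [ 0.618 -0.149  0.01 ]
pumpFR [ 0.55  -0.391 -0.004]
pumpBL [ 0.703 -0.173  0.032]
tab [ 0.628 -0.19   0.066]
timer [ 0.652 -0.006  0.014]
bottle [0.694 0.114 0.04 ]
jar [ 0.745 -0.337  0.084]
deck [ 0.668 -0.183  0.051]
{'fx': 361.0103539750106, 'fy': 361.0103539750106, 'cx': 325.44065152639513, 'cy': 234.55801382458662, 'xyz': array([ 0.24580893, -0.60657357,  0.37208901]), 'orientation': array([ 1.62178050e+02,  2.47651987e-02, -7.47451803e+01])} [ 0.07782081  0.00018298 -0.12759955] [[ 0.    -0.952 -0.306]
 [ 1.    -0.     0.001]
 [-0.001 -0.306  0.952]]
```

```bash
python3 - <<'E'
from h import *
import pickle
V=[]
for i,(x,y) in enumerate([(.56,-.27),(.5,-.12),(.48,.06),(.48,.30)]):
    r.goto([x,y,.30],[180,0,0]); r.hold(.3)
    c=optics.calibration("wrist"); im,d=optics.get_image("wrist"); V.append((c,im,d))
    cv2.imwrite(f"pics/w{i}.png",im[:,:,::-1])
pickle.dump(V,open("pics/V.pkl","wb")); print(r.get_obs()['time_s'],r.get_obs()['joint_pos'])
big=np.vstack([np.hstack([V[0][1],V[1][1]]),np.hstack([V[2][1],V[3][1]])])
cv2.imwrite("pics/m.png",cv2.resize(big,(800,600),interpolation=cv2.INTER_AREA)[:,:,::-1])
E
```

```text
5.8083 [ -17.03557921   21.35623129  -25.16306366   96.55858262    9.91734268
   64.28556837 -135.07673978]
```

View pics/m.png

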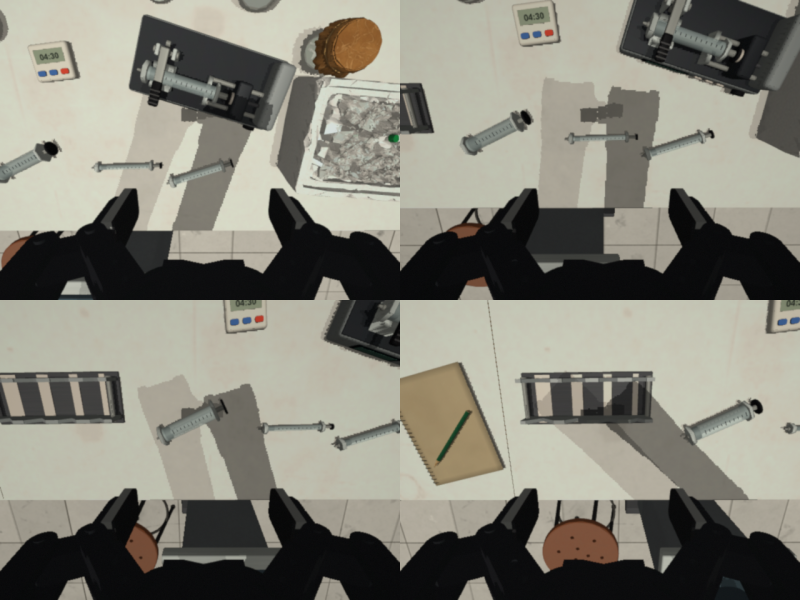

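The montage shows the pump in w0 at about (210,75), the rack in w3 at (587,398) and all four syringes. I'll take enlarged crops of the rack and the pump.

```bash
python3 - <<'E'
import pickle,cv2,numpy as np
V=pickle.load(open("pics/V.pkl","rb"))
a=cv2.resize(V[3][1][105:225,180:430],(800,384),interpolation=cv2.INTER_CUBIC)
cv2.imwrite("pics/rackc.png",a[:,:,::-1])
b=cv2.resize(V[0][1][15:225,190:480],(800,580),interpolation=cv2.INTER_CUBIC)
cv2.imwrite("pics/pumpc.png",b[:,:,::-1])
E
```

```text
(no output)
```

View pics/rackc.png

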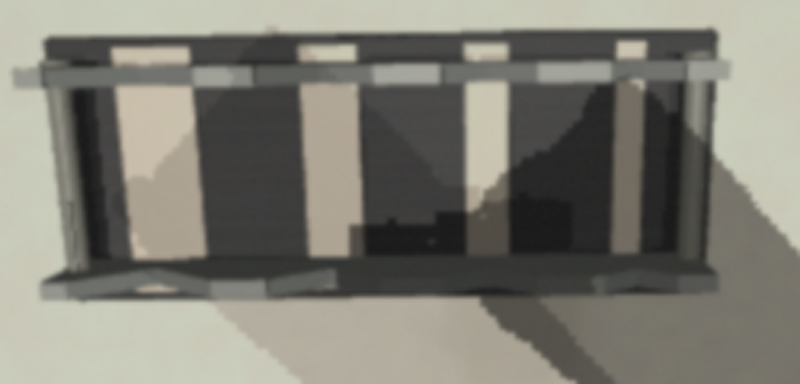

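View pics/pumpc.png

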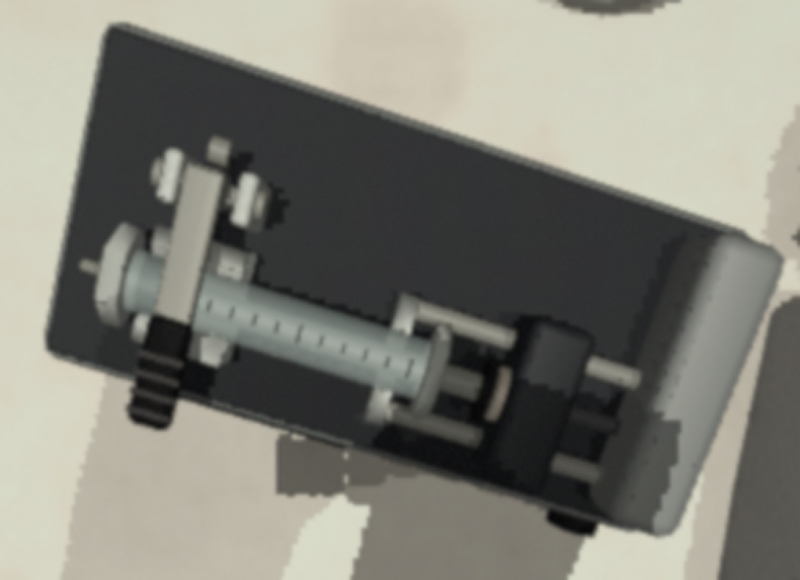

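The rack crop shows its wide notch at the left (world +y), with bars at u≈151, 327, 486 and 631. The pump crop shows the deck corners at (112,25) and (47,352), the tab at (155,385), and c's nose pointing left. Next I'll measure all of them.

```bash
python3 - <<'E'
from h import *
import pickle
V=pickle.load(open("pics/V.pkl","rb"))
C=[v[0] for v in V]; W=[cloud(v[0],v[2]) for v in V]
for i in range(4):
    P=W[i]; m=(V[i][2]>0)&(P[...,0]>.36)&(P[...,0]<.6)
    t=m&(abs(P[...,2])<.006); print(i,"bench z",np.median(P[...,2][t]).round(4),P[...,2][t].std().round(4))
# loose syringes: colour mask (non-bench, low saturation) + height
for n,xy,ax,views in [("a",(.455,-.12),.009,(0,1,2)),("b",(.442,-.264),.0115,(0,1)),("d",(.47,.083),.0175,(1,2,3))]:
    for i in views:
        P=W[i]; m=(np.hypot(P[...,0]-xy[0],P[...,1]-xy[1])<.10)&(P[...,2]>.005)&(P[...,2]<.05)
        k,l,s,_=cv2.connectedComponentsWithStats(m.astype(np.uint8)); j=1+np.argmax(s[1:,4]); m=l==j
        cnt=max(cv2.findContours(m.astype(np.uint8),0,1)[0],key=cv2.contourArea)
        pts=np.array([plane(C[i],u,v,ax)[:2] for u,v in np.argwhere(m)[:,::-1]])
        (cx,cy),(w,h),an=cv2.minAreaRect(pts.astype(np.float32)*1000)
        mu=pts.mean(0); e=np.linalg.eigh(np.cov((pts-mu).T))[1][:,1]; e*=np.sign(e[1])
        s=(pts-mu)@e; 
        # width profile to spot collars
        q=(pts-mu)@[-e[1],e[0]]; prof=[round(1000*np.ptp(q[(s>=a)&(s<a+.004)]),0) if ((s>=a)&(s<a+.004)).sum()>1 else 0 for a in np.arange(s.min(),s.max(),.004)]
        print(n,i,"rect",round(cx,1),round(cy,1),round(w),round(h),"mu",mu.round(4),"ang",np.degrees(np.arctan2(e[1],e[0])).round(1),"zmax",np.percentile(P[...,2][m],95).round(4),"s",s.min().round(3),s.max().round(3))
        print("  ",prof, "u range",s_[0] if False else '')
# rack
P=W[3]; m=(P[...,2]>.044)&(P[...,2]<.06)&(P[...,0]>.42)&(P[...,0]<.62)&(P[...,1]>.17)&(P[...,1]<.47)
q=P[m][:,:2]; print("rack top rect",cv2.minAreaRect((q*1000).astype(np.float32)),np.median(P[m][:,2]))
f=lambda u,v:(180+(u+.5)/3.2-.5,105+(v+.5)/3.2-.5)
tops=[(112,190),(298,357),(463,509),(616,646)];bot=[(131,206),(308,361),(466,508),(612,640)]
for t,b in zip(tops,bot):
    print("bar",plane(C[3],*f(sum(t)/2,50),.007)[:2].round(4),plane(C[3],*f(sum(b)/2,250),.007)[:2].round(4),"w",np.linalg.norm(plane(C[3],*f(b[0],250),.007)-plane(C[3],*f(b[1],250),.007)).round(4))
print("base back corners",[plane(C[3],*f(*p),.006).round(4) for p in((47,38),(716,32))])
# pump deck
g=lambda u,v:(190+(u+.5)/2.759-.5,15+(v+.5)/2.759-.5)
print("pump BL,FL",[plane(C[0],*g(*p),.052).round(4) for p in((108,23),(47,352))])
P=W[0]; m=(P[...,2]>.046)&(P[...,2]<.058)&(P[...,0]>.5)&(P[...,0]<.78)&(P[...,1]>-.45)&(P[...,1]<-.1)
print("deck",cv2.minAreaRect((P[m][:,:2]*1000).astype(np.float32)),np.median(P[m][:,2]))
print("c collars",[plane(C[0],*g(*p),.084).round(4) for p in((120,272),(437,370))], "tab",plane(C[0],*g(155,375),.106).round(4))
E
```

```text
0 bench z -0.0012 0.0009
1 bench z -0.0011 0.0012
2 bench z -0.0009 0.0019
3 bench z -0.0008 0.002
a 0 rect 461.4 -117.2 20 142 mu [ 0.4616 -0.115 ] ang 91.9 zmax 0.0165 s -0.073 0.069
   [np.float64(12.0), np.float64(11.0), np.float64(4.0), np.float64(4.0), np.float64(19.0), np.float64(19.0), np.float64(19.0), np.float64(10.0), np.float64(10.0), np.float64(10.0), np.float64(10.0), np.float64(10.0), np.float64(10.0), np.float64(10.0), np.float64(10.0), np.float64(10.0), np.float64(10.0), np.float64(10.0), np.float64(10.0), np.float64(10.0), np.float64(10.0), np.float64(10.0), np.float64(10.0), np.float64(10.0), np.float64(10.0), np.float64(10.0), np.float64(10.0), np.float64(10.0), np.float64(10.0), np.float64(10.0), np.float64(14.0), np.float64(20.0), np.float64(20.0), np.float64(15.0), np.float64(6.0), np.float64(3.0)] u range 
a 1 rect 461.6 -116.8 20 141 mu [ 0.4616 -0.1159] ang 91.8 zmax 0.0168 s -0.071 0.07
   [np.float64(11.0), np.float64(4.0), np.float64(5.0), np.float64(5.0), np.float64(20.0), np.float64(20.0), np.float64(17.0), np.float64(9.0), np.float64(9.0), np.float64(9
[... 4962 characters left out ...]
97729492188, 327.67901611328125), (74.37076568603516, 226.2039031982422), 0.6283887028694153) 0.048505751169320876
bar [0.5569 0.4074] [0.4872 0.4069] w 0.0274
bar [0.5569 0.3461] [0.4871 0.3462] w 0.0194
bar [0.5568 0.2911] [0.4871 0.2905] w 0.0154
bar [0.5567 0.2407] [0.487  0.2396] w 0.0102
base back corners [array([0.561 , 0.4434, 0.006 ]), array([0.5626, 0.2114, 0.006 ])]
pump BL,FL [array([ 0.7214, -0.1825,  0.052 ]), array([ 0.615 , -0.1514,  0.052 ])]
deck ((652.9890747070312, -318.400634765625), (306.930419921875, 202.55503845214844), 67.11941528320312) 0.0512070301816325
c collars [array([ 0.6423, -0.188 ,  0.084 ]), array([ 0.611 , -0.2922,  0.084 ])] tab [ 0.6112 -0.2019  0.106 ]
```

```bash
cat >> h.py <<'E'
def ik(p,yaw,last=None):
    best=None
    q0=np.array(r.get_obs()['joint_pos']) if last is None else last
    for y in (yaw,yaw+180):
        q=kinematics.inverse_kinematics(list(p),[180,0,(y+180)%360-180])
        if q is None: continue
        s=abs(np.array(q)-q0).max()+(500 if abs(q[6])>145 else 0)
        if best is None or s<best[0]: best=(s,np.array(q),(y+180)%360-180)
    return best
def go(p,yaw):
    b=ik(p,yaw); r.goto(list(p),[180,0,b[2]]); return b[2]
E
python3 - <<'E'
from h import *
import pickle
V=pickle.load(open("pics/V.pkl","rb"))
C=[v[0] for v in V]; W=[cloud(v[0],v[2]) for v in V]
pe=[]
for i in(0,1):
    P=W[i]; dark=V[i][1].max(2)<70
    m=dark&(P[...,2]>.092)&(P[...,2]<.12)&(np.hypot(P[...,0]-.608,P[...,1]+.203)<.035)
    q=P[m]; print("tab",i,m.sum(),q.mean(0).round(4),np.percentile(q[:,2],[5,50,95]).round(4),cv2.minAreaRect((q[:,:2]*1000).astype(np.float32)))
    cn=np.argwhere(m).mean(0)[::-1]; pe.append(cn)
    ex=np.array([.9588,-.284]);ey=np.array([.284,.9588])
    # barrel c: bluish-grey bright, z 85..100
    m=(~dark)&(P[...,2]>.085)&(P[...,2]<.103)&(np.hypot(P[...,0]-.618,P[...,1]+.262)<.05)
    q=P[m]; mu=q.mean(0); e=np.linalg.eigh(np.cov((q[:,:2]-mu[:2]).T))[1][:,1]; print("c",i,m.sum(),mu.round(4),np.degrees(np.arctan2(*(e*np.sign(e[1]))[::-1])).round(1),np.percentile(q[:,2],97),cv2.minAreaRect((q[:,:2]*1000).astype(np.float32)))
print("tab tri",meet(C[0],pe[0],C[1],pe[1]))
P=W[3]; print("rod z",[P[105+int(v/3.2),180+int(u/3.2)].round(3) for u,v in((60,120),(72,200),(697,120),(697,200))])
for n,p,y in [("tab",(.605,-.2045,.2),-16.5),("c",(.62,-.25,.2),73.5),("rc",(.5153,.346,.2),.5),("rd",(.515,.4076,.053),.5),("ra",(.516,.24,.053),.5),("a",(.461,-.113,.017),91.8),("b",(.447,-.26,.017),108.6),("d",(.472,.085,.02),115.6)]:
    print(n,[None if (q:=kinematics.inverse_kinematics(list(p),[180,0,(y+k+180)%360-180])) is None else np.round(q).astype(int) for k in(0,180)])
E
```

```text
tab 0 633 [ 0.6123 -0.2031  0.1035] [0.1011 0.1036 0.1052] ((611.8790283203125, -202.1835479736328), (14.514220237731934, 34.17039489746094), 73.17414855957031)
c 0 2180 [ 0.6211 -0.2565  0.0913] 72.9 0.09722460608003612 ((626.9025268554688, -262.7440490722656), (94.90694427490234, 42.12886047363281), 68.82461547851562)
tab 1 816 [ 0.6115 -0.2011  0.1035] [0.1002 0.1038 0.1055] ((617.2969970703125, -203.7623748779297), (14.516775131225586, 47.89748764038086), 72.78788757324219)
c 1 2512 [ 0.6189 -0.2582  0.0914] 72.7 0.09712168771176115 ((619.4892578125, -262.547607421875), (97.59971618652344, 41.173728942871094), 59.4183235168457)
tab tri (array([ 0.61205874, -0.20220567,  0.09917141]), np.float64(7.333532416019982e-05))
rod z [array([0.535, 0.434, 0.03 ]), array([0.508, 0.433, 0.028]), array([0.535, 0.221, 0.028]), array([0.508, 0.22 , 0.03 ])]
tab [array([ 24,  33, -14,  92,   9,  56, -99]), array([ 44,  40, -44,  90,  30,  63,  65])]
c [array([ 34,  37, -24,  86,  17,  60, -11]), array([  -8,   41,   41,   89,  -30,   61, -156])]
rc [array([ -21,   33,  -24,   94,   15,   56, -139]), array([  1,  46, -62,  93,  43,  68,  21])]
rd [array([ -28,   47,  -21,   92,   22,   45, -148]), array([ -5,  63, -62,  90,  60,  65,   8])]
ra [array([ -16,   40,  -18,  106,   19,   37, -135]), array([ 13,  57, -62, 104,  60,  59,  16])]
a [array([ 29,  40, -25, 120,  35,  28, -21]), array([   0,   38,   10,  121,  -16,   22, -155])]
b [array([ 46,  42, -27, 113,  34,  32,  14]), array([  26,   39,   -2,  115,    2,   26, -138])]
d [array([ 11,  41, -33, 119,  42,  32, -27]), array([ -24,   37,   10,  121,  -16,   23, -156])]
```

```bash
cat >> h.py <<'E'
PY=-17.; ex=np.array([np.cos(np.radians(PY)),np.sin(np.radians(PY)),0]);ey=np.array([-ex[1],ex[0],0]);P0=np.array([.638,-.280,0])
def pw(x,y,z): return P0+ex*x+ey*y+np.array([0,0,z])
E
python3 - <<'E'
from h import *
H=lambda th:(lambda a,rr:pw(.014+rr*np.cos(a),.066,.088+rr*np.sin(a)+.004))(np.arctan2(.013,-.068)-th,np.hypot(.068,.013))
go(H(0)+[0,0,.09],PY); jaws.command_gripper(.045,25)
print(r.move_l(H(0),.08,until_force=8), r.get_obs()['tool_pos'].round(4))
jaws.command_gripper(0.,25); o=r.get_obs(); print("w",o['width'],o['grip_force'],o['ft_force'].round(1))
if .010<o['width']<.019:
    for i,th in enumerate(np.arange(.15,2.0,.15)):
        r.move_l(H(th),.08); o=r.get_obs(); print(round(th,2),o['width'].round(4),o['ft_force'].round(1))
    jaws.command_gripper(.05); p=r.get_obs()['tool_pos']; r.move_l(p+[0,0,.1]); r.hold(.3)
    im,d=optics.get_image("wrist"); cv2.imwrite("pics/open.png",im[:,:,::-1])
print(r.get_obs()['time_s'])
E
```

```text
False [ 0.6062 -0.2012  0.1057]
w 0.013365983378788578 28.494442105293274 [-0.2  4.   3.4]Traceback (most recent call last):
  File "<stdin>", line 8, in <module>
AttributeError: 'float' object has no attribute 'round'
```

```bash
python3 - <<'E'
from h import *
H=lambda th:(lambda a,rr:pw(.014+rr*np.cos(a),.066,.088+rr*np.sin(a)+.004))(np.arctan2(.013,-.068)-th,np.hypot(.068,.013))
o=r.get_obs(); print(o['width'],o['grip_force'],o['ft_force'].round(1))
for th in np.arange(.3,2.0,.15):
    r.move_l(H(th),.08); o=r.get_obs(); print(round(th,2),round(o['width'],4),o['ft_force'].round(1))
jaws.command_gripper(.05); p=r.get_obs()['tool_pos']; r.move_l(p+[0,0,.1]); r.hold(.3)
r.goto(list(pw(-.06,.03,.27)),r.get_obs()['ee_rot'])
c=optics.calibration("wrist"); im,d=optics.get_image("wrist"); cv2.imwrite("pics/open.png",im[:,:,::-1])
import pickle; pickle.dump((c,im,d),open("pics/open.pkl","wb"))
print(r.get_obs()['time_s'])
E
```

```text
0.013013537713009221 26.525248289108276 [ 2.1  4.9 -5.1]
0.3 0.0133 [ 1.5  4.6 -5.8]
0.45 0.0131 [-0.7  4.7 -7. ]
0.6 0.0129 [-0.7  6.  -7.1]
0.75 0.0131 [-3.7  6.8 -5.6]
0.9 0.0131 [-3.   6.4 -4.5]
1.05 0.0129 [-3.6  6.  -2.1]
1.2 0.0126 [-3.3  5.6 -0.1]
1.35 0.0124 [-2.3  5.4 -0.3]
1.5 0.0118 [0.2 5.9 0.2]
1.65 0.0113 [1.8 4.5 0.3]
1.8 -0.0001 [ 3.   1.  -0.4]
1.95 0.0001 [ 4.9 -0.6  1.2]
15.7667
```

View pics/open.png

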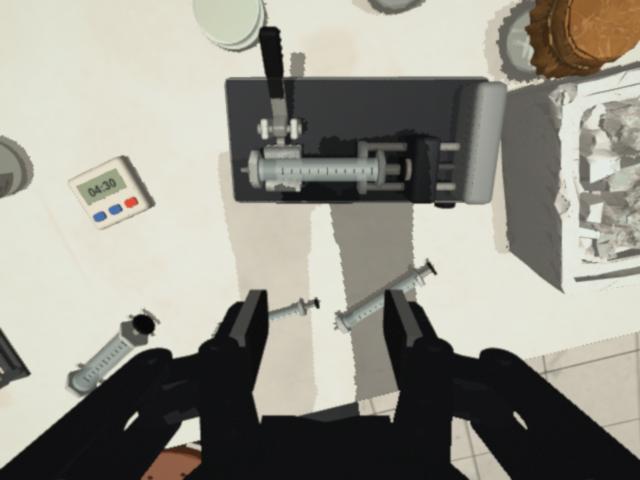

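The clamp stands open, with its tab at (270,50), and c is still in the cradle, its barrel at columns 264–376, row 170. I'll refine its centre and take it.

```bash
python3 - <<'E'
from h import *
import pickle
c,im,d=pickle.load(open("pics/open.pkl","rb")); P=cloud(c,d); Z=P[...,2]
for u in (300,310,320,330,340,350): 
    v=np.where((Z[140:200,u]>.08))[0]+140; print(u,v.min(),v.max(),Z[v,u].max().round(4),plane(c,u,(v.min()+v.max())/2,.084).round(4))
print(plane(c,264,170,.084),plane(c,376,169,.084), pw(-.02,.035,.084),[im[170,u].tolist() for u in (260,264,268,374,377,380)])
V=pickle.load(open("pics/V.pkl","rb"))
E
```

```text
300 158 180 0.0938 [ 0.6305 -0.2246  0.084 ]
310 158 180 0.0939 [ 0.6279 -0.2328  0.084 ]
320 158 180 0.0944 [ 0.6254 -0.2411  0.084 ]
330 158 180 0.0939 [ 0.6229 -0.2493  0.084 ]
340 158 180 0.0939 [ 0.6204 -0.2576  0.084 ]
350 158 188 0.3982 [ 0.6145 -0.2649  0.084 ]
[ 0.63876348 -0.19453492  0.084     ] [ 0.61125493 -0.28732344  0.084     ] [ 0.62910691 -0.2406819   0.084     ] [[176, 187, 177], [155, 164, 157], [156, 165, 158], [175, 183, 175], [159, 167, 159], [113, 115, 107]]
```

```bash
cat >> h.py <<'E'
RO=np.array([.5155,.3226]); RY=90.5
NX=dict(a=-.0825,b=-.032,c=.0235,d=.085); W_=dict(a=.010,b=.015,c=.020,d=.027)
def pick(n,o,ang,axz,tz,s=0.,force=40,up=.22):
    u=np.array([np.cos(np.radians(ang)),np.sin(np.radians(ang))]); g=np.array(o)+s*u
    yaw=go([*g,up],ang); jaws.command_gripper(W_[n]+.024,force)
    r.move_l([*g,tz+.03],.2); hit=r.move_l([*g,tz],.06,until_force=8); z=r.get_obs()['tool_pos'][2]
    jaws.command_gripper(0.,force); o_=r.get_obs(); print(n,"hit",hit,z,"w",o_['width'],o_['grip_force'])
    assert abs(o_['width']-W_[n])<.004
    r.move_l([*g,up],.12); print("w up",r.get_obs()['width'])
    return dict(n=n,yaw=yaw,ang=ang,off=z-axz,s=s)
def place(k,up=.22):
    n=k['n']; t=np.radians(RY); c=RO+NX[n]*np.array([np.cos(t),np.sin(t)]); best=None
    for nose in (RY-90,RY+90):
        yaw=(k['yaw']+nose-k['ang']+180)%360-180; g=c+k['s']*np.array([np.cos(np.radians(nose)),np.sin(np.radians(nose))])
        q=kinematics.inverse_kinematics([*g,up],[180,0,yaw])
        if q is None or abs(q[6])>150: continue
        s=abs(np.array(q)-r.get_obs()['joint_pos']).max()
        if best is None or s<best[0]: best=(s,yaw,g)
    _,yaw,g=best; r.goto([*g,up],[180,0,yaw]); zt=.045+k['off']
    r.move_l([*g,zt+.025],.15); hit=r.move_l([*g,zt-.004],.03,until_force=4); o=r.get_obs()
    print(n,"place",hit,"z",o['tool_pos'][2]-k['off'],o['ft_force'].round(1),"w",o['width'],"yaw",yaw)
    jaws.command_gripper(W_[n]+.004); jaws.command_gripper(W_[n]+.018); r.hold(.2); r.move_l([*g,up],.15); print("t",r.get_obs()['time_s'])
E
python3 - <<'E'
from h import *
k=pick("c",(.6251,-.2410),73.,.084,.084,s=-.010)
place(k)
p=r.get_obs()['tool_pos']; 
import pickle; c=optics.calibration("wrist"); im,d=optics.get_image("wrist"); pickle.dump((c,im,d),open("pics/pc.pkl","wb")); cv2.imwrite("pics/pc.png",im[:,:,::-1])
E
```

```text
c hit False 0.08388557061761431 w 0.018154327931240374 39.01785671710968
w up 0.01853543739146515
c place True z 0.04591354856663787 [1.5 3.2 0.1] w 0.018600564949492904 yaw -179.5
t 26.3333
```

View pics/pc.png

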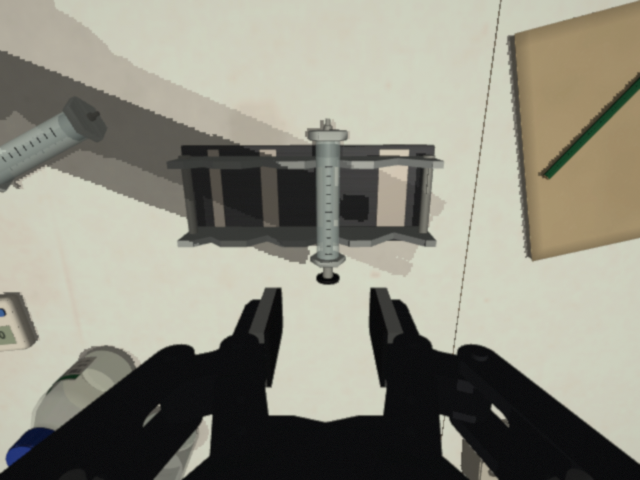

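c lies in the third notch, with its collars outside the plates at (327,135) and (327,261). Next are d, b and a.

```bash
python3 - <<'E'
from h import *
place(pick("d",(.472,.0852),115.6,.0175,.020))
place(pick("b",(.4467,-.2597),108.6,.0115,.0165))
place(pick("a",(.4613,-.1133),91.8,.009,.0165))
r.goto([.48,.30,.30],r.get_obs()['ee_rot']); r.hold(.3)
import pickle; c=optics.calibration("wrist"); im,d=optics.get_image("wrist"); pickle.dump((c,im,d),open("pics/pe.pkl","wb")); cv2.imwrite("pics/pe.png",im[:,:,::-1])
im,_=optics.get_image("scene");cv2.imwrite("pics/se.png",im[:,:,::-1])
E
```

```text
d hit False 0.019863033458535614 w 0.025484036490914037 39.179973006248474
w up 0.02586138076686386
d place True z 0.04615042115493815 [1.4 3.  1.8] w 0.025587566916082233 yaw -179.5
t 36.6417
b hit False 0.01638907384588893 w 0.013429198031673016 39.059956669807434
w up 0.012855944239643043
b place True z 0.04585592805470002 [ 0.8  2.1 -0.6] w 0.01347597817186048 yaw -179.5
t 48.975
a hit False 0.016340411066697227 w 0.007876147770060514 39.14326250553131
w up 0.008034288981554368
a place True z 0.04585451899816342 [1.  1.2 0.4] w 0.008221223047231309 yaw -179.5
t 59.725
```

View pics/pe.png

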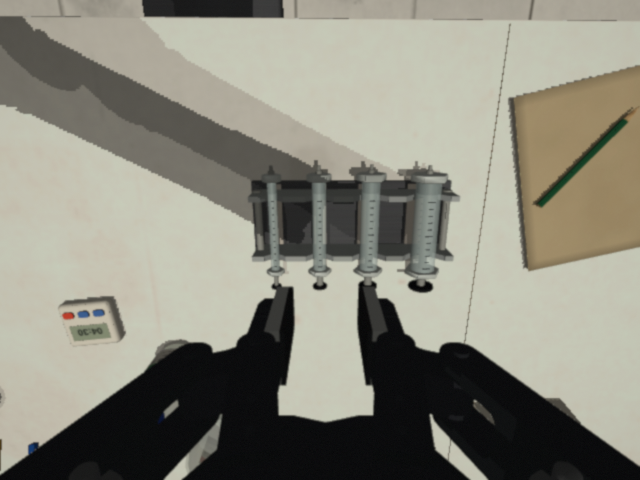

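View pics/se.png

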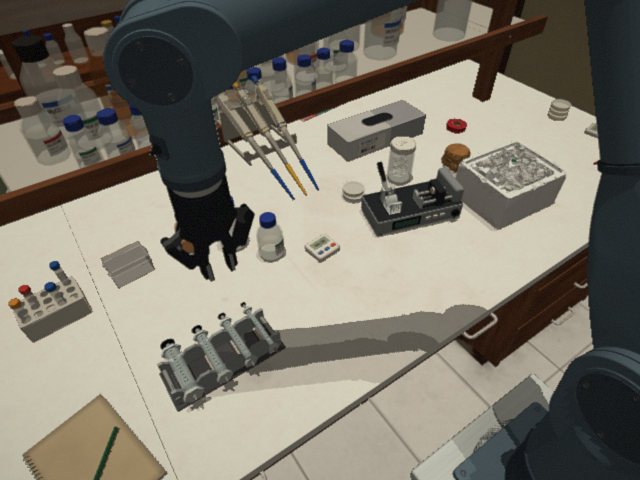

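All four lie in order in the rack, and the clamp is open. One numerical check comes before handing in.

```bash
python3 - <<'E'
from h import *
import pickle
c,im,d=pickle.load(open("pics/pe.pkl","rb")); P=cloud(c,d)
t=np.radians(RY); X=np.array([np.cos(t),np.sin(t)]); Y=np.array([-X[1],X[0]])
q=P[...,:2]-RO; x=q@X; y=q@Y
for n in "abcd":
    m=(abs(x-NX[n])<W_[n]/2+.01)&(abs(y)<.029)&(P[...,2]>.043)&(P[...,2]<.07)
    f=np.polyfit(y[m],x[m],1); z=np.percentile(P[...,2][m],90)
    me=(abs(x-NX[n])<.025)&(abs(y)<.09)&(P[...,2]>.035)&(P[...,2]<.07)&(abs(x-NX[n])<W_[n]/2+.004)
    print(n,"dx mm",round(1000*(f[1]-NX[n]),1),"ang",round(f[0],3),"axis z",round(z-W_[n]/2,4),"y ext",y[me].min().round(3),y[me].max().round(3))
E
```

```text
a dx mm 0.8 ang 0.001 axis z 0.0447 y ext -0.072 0.068
b dx mm 0.2 ang -0.003 axis z 0.0443 y ext -0.072 0.069
c dx mm -0.7 ang -0.002 axis z 0.0442 y ext -0.07 0.07
d dx mm -2.5 ang -0.005 axis z 0.044 y ext -0.072 0.069
```

```bash
python3 -c "
from h import *
print(sign_off())"
```

```text
the job is handed in; nothing more can be done
None
```

The job is handed in at about 60 s of the 136 s limit: the clamp arm stands open, and all four syringes lie in their own notches, each within about 3 mm along the row, with the bottle and timer left where they were.

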